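# Open the cuvette photometer

## Robot

A 6-joint arm with a two-finger parallel gripper is mounted at the origin on a cart in front of the work surface, level with it; the furniture and walls round the work are solid. World frame = base frame: x ahead of the robot, y to its left, z up, the work surface at z = 0. Lengths are in m, angles in rad, forces in N, time in s.
With the tool pointing down it reaches from about 0.35 to 1 m from the base axis. Payload 7.1 kg.
Tool frame: the origin (TCP) lies between the finger pads; the fingertips stand 22 mm ahead of it and the grasp point (between the pads) lies 3 mm ahead of it; x points along the fingers, y is the direction in which the jaws open and shut, and the axes are right-handed (so a half turn about x gives the same grasp; the last joint's range is limited). The gripper opens to 85 mm and grips with 20 to 120 N. Pads are 22 mm wide; open, the fingers measure 114 mm over their backs; the gripper's body (76 mm by 85 mm) begins 54 mm behind the grasp point. The pads swing forward as they close: fully open they stand 13 mm farther back than shut.
Start: joints at [1.319, 0.423, 1.63, -0, 1.089, -0.019], TCP at [0.144, 0.608, 0.253] pointing down, gripper open.
Joint ranges: [-3, 3], [-0.9, 2.11], [0.09, 2.58], [-1.31, 4.45], [0.11, 2.69], [-2.54, 2.54]. Speed limits (rad/s): [2.39, 2.39, 3.01, 3.14, 3.14, 3.14].

## Interface

Orientations are given as a rotation vector (axis times angle).
In Python, from rig import manip gives the robot as it stands. The module is installed in compiled form; this text tells all that it offers. Calls block until the motion is done:
- manip.move_to(position, orientation): joint-space move of the TCP to a pose.
- manip.servo_line(position, orientation=None, rate=0.15): straight line of the TCP; orientation=None keeps the orientation; rate is the mean speed in m/s.
- manip.set_joints(angles): joint-space move.
- manip.command_gripper(opening, f_grip=None): finger opening in m; f_grip is the grip in N (None keeps the last); returns when the fingers have stopped.
- manip.hold(seconds).
- manip.solve_ik(position, orientation): joint angles nearest the present ones, or None.
- manip.camera(name): name is "scene" or "top" or "wrist"; returns a dict with "image" (420x560x3 uint8, red, green, blue), "fx", "fy", "cx", "cy" (pixels), "cam_to_world" (4x4, takes a point from camera to world coordinates); the wrist camera has in their place "mount" (4x4, takes a point from camera to tool coordinates, whose origin is the TCP and whose axes are the tool frame's). Camera axes: x right, y down, z forward; pixel columns grow to the right and rows downward; lengths in m; the calibration is good to about 2 mm. A picture is of the moment at which its call begins: read the wrist's pose just before it. There is no depth.
A pose or a line that the arm cannot do raises manip.IKError and nothing moves.
- manip.sign_off(): hands the job in, once; it reports no verdict.
Readings, each from a call of its own:
- manip.get_time(): time.
- manip.get_joint_positions(): joint angles.
- manip.get_joint_vel(): joint speeds.
- manip.get_tau(): joint torques, N m.
- manip.get_position(): TCP position.
- manip.get_ee_rot(): TCP orientation.
- manip.get_contact_force(): force on the tool from outside, world axes, zero at the start.
- manip.get_torque(): the same for the moment, N m.
- manip.get_width(): finger opening in m.
Only numpy, scipy, OpenCV 4.12 (cv2) and the standard library are available. Lean on these libraries where they do the work, as an engineer would, in place of code of your own. Each camera call takes 0.05 s, during which the arm holds its last target.

## Task

Open the small photometer's sample lid so that it is ready for loading: press the release tab at the front down with the fingertips so that the latch lets go and the lid springs up part way, then push the lid up and back until it stays fully open against its stop. This is done by touch alone: pick nothing up, do not shift the photometer, and leave the cup, beaker and small bottle beside it alone.

Things in the scene. Friction and masses are not known exactly. Their poses are not given: they have to be found in the camera images.
- photometer: White cuvette photometer, 190 deep (x) x 150 wide (y) x 78 mm high with the lid shut, 3 kg, loose on rubber feet. Origin: centre of its underside; own -x is the front (about towards the robot), z up. Front 65 mm: ledge 36 mm high with a flat dark display (+y), two fixed round keys (-y, 40 mm high) and the release tab between. Behind: sample housing, 66 mm high, lid on top.
- release_tab (a joint): Tab angle, rad: 0 at rest, grows as pressed down, stop 0.26, springs back; the latch lets go at about 0.15 to 0.2. 3 to 4 N on tab_pad (8 mm travel) reaches the stop. Grey rocker in the ledge's middle: ribbed finger plate 38 wide x 42 mm deep, top 55 mm above the table, pivot at its rear end (device x -48 mm, 42 mm high), where an upright hook 80 mm high holds the lid's lip.
- tab_pad (a point): The place to press: centre of the ribbed part of the tab's finger plate, on its top face; moves with the tab. Axes as the photometer's at rest.
- lid (a joint): Lid angle, rad: 0 shut (0.02 when latched), grows as it opens up and back (to the photometer's +x), stop 1.95. Unlatched, a spring lifts it to about 0.6 within a second and no further. Weight 120 g, lightly damped hinge, no detent: let go short of 1.5 it falls back to 0.6; past 1.65 it sinks on to the open stop within about 2 s and stays.
- lid_edge (a point): Lower front edge of the lid, middle of its width: moves with the lid on a circle of 110 mm radius about lid_hinge. Grey lid plate, 122 mm wide (y), 10 mm thick; a catch lip 24 mm wide sticks out 7 mm beyond the edge. When the lid has sprung up the edge is about 60 mm higher than when shut, open below to the front.
- lid_hinge (a point): Middle of the lid's hinge axis, at the rear of the photometer, 78 mm behind its centre and 71 mm above the table. The axis runs along the photometer's y.
- sample_cup: Bystander: white plastic cup with red lid, 70 mm across, 72 mm high, beside the photometer's +y side. Origin: centre of its underside.
- beaker: Bystander: clear empty beaker, 62 mm across, 76 mm high, beside the photometer's -y side, towards the rear. Origin: centre of its underside.
- small_bottle: Bystander: small white bottle, 28 mm across, 53 mm high, beside the photometer's -y side, towards the front. Origin: centre of its underside.

How it is judged:
On the way, in this order (a step that is already met when the one before it is completed fails the run):
1. the release tab is pressed down by the fingers (value of joint release_tab above 0.12 rad and contact force between the fingers and release_tab above 0.3 N).
2. the unlatched lid has sprung up part way (value of joint lid between 0.45 and 1 rad), for 0.1 s.
At the end, for the whole second after the job is handed in: The lid stays open at its stop (more than 1.8 of 1.95 rad), at rest; the tab has sprung back; the photometer stands level within 25 mm of where it was and the cup, beaker and small bottle within 20 mm (value of joint lid above 1.8 rad and velocity of joint lid below 0.1 rad/s and value of joint release_tab below 0.06 rad and distance of photometer from where it was at the start of the episode below 0.025 m and linear speed of photometer below 0.02 m/s and angle between photometer's own z axis and vertical below 0.05 rad and distance of each of sample_cup, beaker, small_bottle from where it was at the start of the episode below 0.02 m); the robot touches nothing.
It fails at once if the photometer is lifted, tipped or shoved away (distance of photometer from where it was at the start of the episode above 0.025 m or height (world z) of photometer above 0.012 m or angle between photometer's own z axis and vertical above 0.15 rad).
It fails at once if a bystander is picked up, shifted or knocked over (distance of any of sample_cup, beaker, small_bottle from where it was at the start of the episode above 0.02 m or angle between any of sample_cup, beaker, small_bottle's own z axis and vertical above 0.5 rad).
It also fails if it takes over 43 s, if anything falls off the work surface, if the arm or the gripper's body presses on something with over 40 N, if the wrist force passes 120 N, or if a joint passes its speed limit or range.

## Working session

There is one attempt and no reset: what is moved stays moved. The work goes in short steps, each a Python script; the robot and the scene stay as the last script left them, time stands still between calls to the robot, and variables do not carry over. Pictures are saved under pics/ and viewed, and the job is handed in when it is done.

```bash
mkdir -p pics
python3 - <<'E'
from rig import manip
import cv2,numpy as np
for n in ["scene","top"]:
    c=manip.camera(n); cv2.imwrite(f"pics/{n}0.png",c["image"][:,:,::-1])
    print(n,c["fx"],c["cx"],c["cy"],np.round(c["cam_to_world"],3).tolist())
    np.savez(f"{n}0.npz",**{k:v for k,v in c.items()})
print(manip.get_time(),manip.get_position(),manip.get_ee_rot(),manip.get_width())
E
```

```text
scene 493.3022319954393 276.0831037051301 215.78147293841778 [[0.041, -0.732, 0.68, -0.007], [-0.999, -0.017, 0.043, 0.084], [-0.02, -0.681, -0.732, 0.682], [0.0, 0.0, 0.0, 1.0]]
top 494.2842284730289 284.5856330801468 211.49866741747346 [[0.029, -0.982, 0.188, 0.415], [-1.0, -0.028, 0.01, 0.103], [-0.004, -0.189, -0.982, 0.914], [0.0, 0.0, 0.0, 1.0]]
0.1 [0.14404518 0.60767645 0.25260557] [ 0.1816832   1.56328046 -0.18395004] 0.0855274877049675
```

View pics/scene0.png

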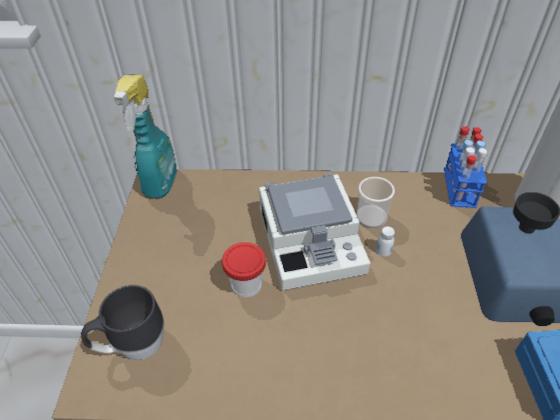

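View pics/top0.png

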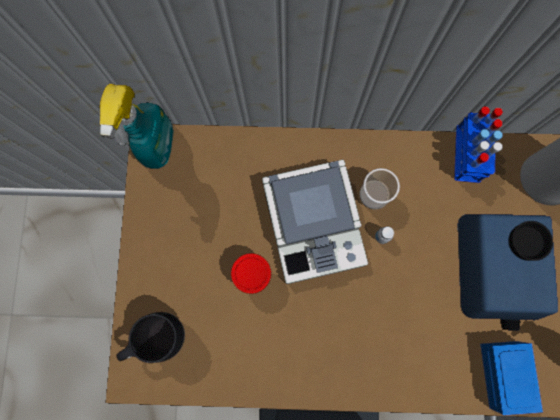

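The photometer shows in both views: around (318,222) in top and (312,230) in scene, turned by about 10°. The tab is at about (322,253) in top, with the cup to its left and the beaker and bottle to its right. I'll enlarge to get corners.

Run:
```python
import cv2
a=cv2.imread("pics/top0.png")[150:295,225:425]
cv2.imwrite("pics/topz.png",cv2.resize(a,None,fx=4,fy=4,interpolation=cv2.INTER_CUBIC))
a=cv2.imread("pics/scene0.png")[165:300,220:410]
cv2.imwrite("pics/scenez.png",cv2.resize(a,None,fx=4,fy=4,interpolation=cv2.INTER_CUBIC))
```

```text
(no output)
```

View pics/topz.png

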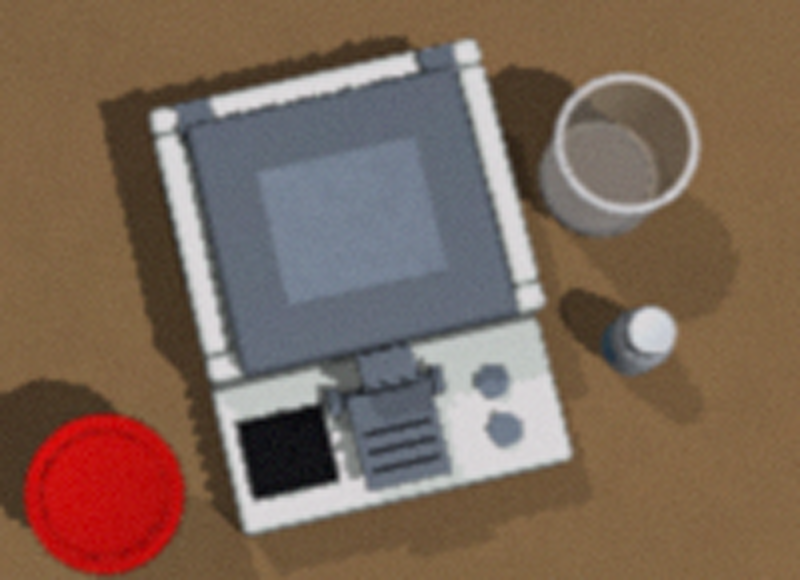

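View pics/scenez.png

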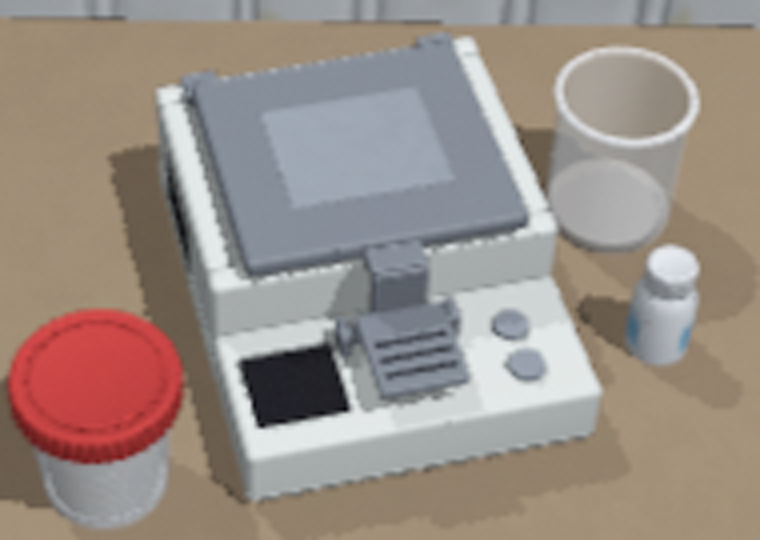

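```bash
cat > h.py <<'E'
import numpy as np
from scipy.spatial.transform import Rotation as R
def ray(n,u,v,z):
    c=np.load(n+"0.npz"); T=c["cam_to_world"]
    d=T[:3,:3]@[(u-c["cx"])/c["fx"],(v-c["cy"])/c["fy"],1]
    return T[:3,3]+d*(z-T[2,3])/d[2]
E
python3 - <<'E'
from h import *
t=lambda u,v,z:ray("top",225+(u+.5)/4-.5,150+(v+.5)/4-.5,z)
s=lambda u,v,z:ray("scene",220+(u+.5)/4-.5,165+(v+.5)/4-.5,z)
for n,fl,fr,rl,rr,pad in (("top",t(247,532,.036),t(571,458,.036),t(152,113,.066),t(478,43,.066),t(401,448,.055)),
 ("scene",s(247,463,.036),s(600,393,.036),s(158,92,.066),s(470,40,.066),s(418,358,.055))):
    w=fl-fr; w2=rl-rr; yaw=np.arctan2(-w[0],w[1]); yaw2=np.arctan2(-w2[0],w2[1])
    d=(rl+rr-fl-fr)[:2]/2; 
    print(n,np.hypot(*w[:2]),np.hypot(*w2[:2]),np.hypot(*d),yaw,yaw2,np.arctan2(d[1],d[0]),(fl+fr+rl+rr)[:2]/4,pad)
print(t(105,495,.072)[:2],t(627,145,.076)[:2],t(653,330,.053)[:2])
E
```

```text
top 0.14715884060237763 0.14848283499343884 0.18680018057201447 0.2512801125049064 0.24624912361456466 0.25125831820311856 [0.56512803 0.05693757] [0.49349959 0.03916965 0.055     ]
scene 0.14827136949956726 0.1465801562285557 0.18643221643538052 0.2646425295998915 0.2588722990797589 0.25316373956532773 [0.56247831 0.05921039] [0.49281406 0.03944743 0.055     ]
[0.4684788  0.16549517] [ 0.62626045 -0.05586963] [ 0.54866332 -0.07098634]
```

Pose from both views: centre about (0.564, 0.058), yaw about 0.254, tab pad about (0.493, 0.039), which agrees with the dimensions given. Next I'll check IK for the press (tool tilted 40° from vertical, body leaning to the front) and for the lid arc (70°).

```bash
cat >> h.py <<'E'
C=np.array([.564,.058]); YAW=.254
ex=np.array([np.cos(YAW),np.sin(YAW),0]); ey=np.array([-np.sin(YAW),np.cos(YAW),0]); ez=np.array([0,0,1.])
TIP=.022
def dev(x,y,z): return np.array([C[0],C[1],0])+x*ex+y*ey+z*ez
def axes(deg):
    t=np.radians(deg); return np.sin(t)*ex-np.cos(t)*ez, np.cos(t)*ex+np.sin(t)*ez   # d, p
def pose(corner,deg,side):
    """TCP pose placing fingertip corner (side +1: +p edge, -1: -p edge) at world point"""
    d,p=axes(deg)
    return corner-side*.011*p-TIP*d, R.from_matrix(np.c_[d,ey,np.cross(d,ey)]).as_rotvec()
def arc(th,r=.085,deg=70): 
    a=th-.045
    return pose(dev(.078-r*np.cos(a),0,.071+r*np.sin(a)),deg,1)
E
python3 - <<'E'
from h import *
from rig import manip
np.set_printoptions(precision=3,suppress=True)
print(manip.solve_ik(*pose(dev(-.075,0,.12),40,-1)),manip.solve_ik(*pose(dev(-.075,0,.046),40,-1)))
print(manip.solve_ik(*pose(dev(-.08,0,.135),70,1)))
for th in (.4,.8,1.2,1.6,1.9): print(th,manip.solve_ik(*arc(th)))
E
```

```text
[-0.062  0.373  2.391  2.53   0.355  1.907] [-0.062  0.608  2.394  2.761  0.567  1.651]
[-0.218  0.903  2.569  2.7    1.518  1.423]
0.4 [-0.092  0.911  2.404  2.811  1.385  1.511]
0.8 [-0.072  0.808  2.391  2.821  1.276  1.552]
1.2 [-0.045  0.735  2.348  2.835  1.166  1.589]
1.6 [-0.018  0.71   2.286  2.851  1.082  1.615]
1.9 [-0.001  0.719  2.235  2.863  1.041  1.625]
```

Run:
```python
from h import *
from rig import manip
import cv2
np.set_printoptions(precision=3,suppress=True)
manip.command_gripper(0.0)
print(manip.get_width(),manip.get_time())
manip.set_joints([1.2,0.0,1.7,0.3,1.0,0.2]); print(manip.get_position(),manip.get_time())
q=manip.solve_ik(*pose(dev(-.13,0,.25),40,-1)); print(q)
q2=manip.solve_ik(*pose(dev(-.075,0,.12),40,-1)); print(q2)
manip.set_joints([-.06,0.0,2.3,2.5,.4,1.9]); print(manip.get_position(),manip.get_time())
c=manip.camera("scene"); cv2.imwrite("pics/s1.png",c["image"][:,:,::-1])
print(manip.solve_ik(*pose(dev(-.075,0,.12),40,-1)),manip.get_contact_force())
```

```text
8.215571717253128e-05 0.8667
[0.138 0.58  0.493] 1.825
None
[-0.062  0.373  2.391  2.53   0.355  1.907]
[0.563 0.044 0.389] 4.2917
[-0.062  0.373  2.391  2.53   0.355  1.907] [ 0.565  0.418 -0.446]
```

View pics/s1.png

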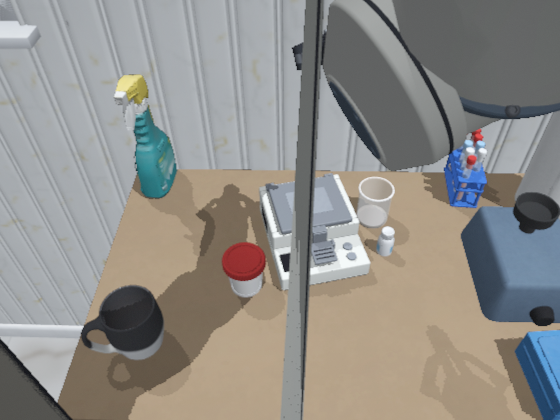

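The arm is up and the scene is undisturbed (tab still at about (322,252)). Now down to above the pad, then press by force feedback.

Run:
```python
from h import *
from rig import manip
import cv2
np.set_printoptions(precision=3,suppress=True)
for z in (.2,.16,.12):
    q=manip.solve_ik(*pose(dev(-.085,0,z),40,-1))
    print(z,q)
    if q is not None: manip.set_joints(q); print(manip.get_position(),manip.get_time())
P,r=pose(dev(-.078,0,.068),40,-1)
manip.servo_line(P,r,rate=.1)
print(manip.get_position()-P,manip.get_time(),manip.get_contact_force())
for n in ("scene","top"):
    c=manip.camera(n); cv2.imwrite(f"pics/{n}2.png",cv2.resize(c["image"][150:330,200:440,::-1],None,fx=3,fy=3))
```

```text
0.2 None
0.16 [-0.072  0.242  2.393  2.232  0.264  2.21 ]
[0.477 0.035 0.185] 5.2417
0.12 [-0.072  0.366  2.41   2.532  0.368  1.895]
[0.477 0.035 0.144] 5.6417
[0.    0.    0.001] 6.3167 [ 0.3   -0.094  0.5  ]
```

View pics/scene2.png

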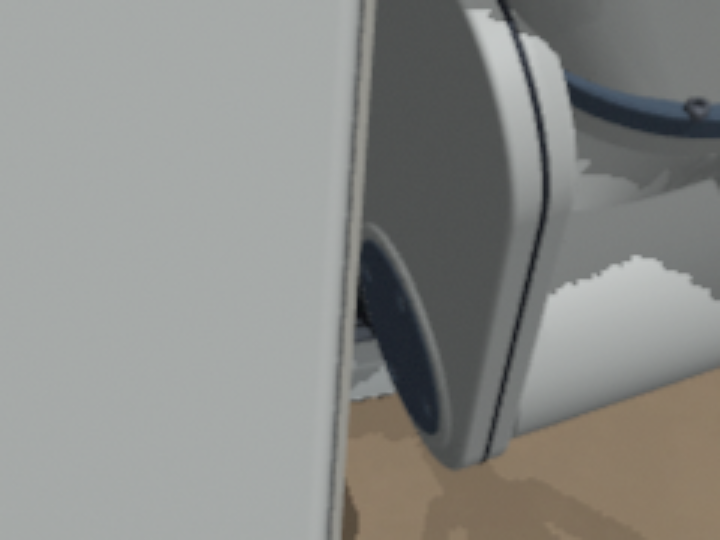

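View pics/top2.png

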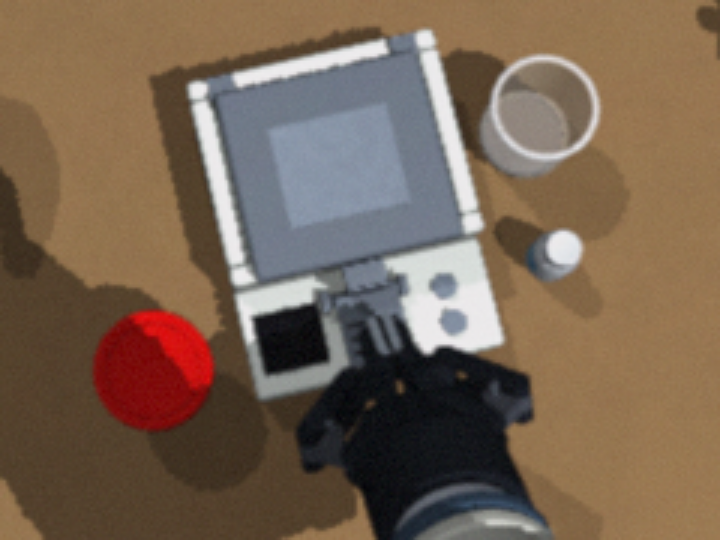

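The top view shows the closed fingers over the ribbed plate (crop ~(383,335)), clear of the keys. Pressing.

Run:
```python
from h import *
from rig import manip
import cv2
np.set_printoptions(precision=3,suppress=True)
f0=manip.get_contact_force()
for z in np.arange(.062,.040,-.002):
    P,r=pose(dev(-.078,0,z),40,-1)
    manip.servo_line(P,r,rate=.03)
    f=manip.get_contact_force()-f0
    print(round(z,3),f,manip.get_time())
    if f[2]>5.5: break
c=manip.camera("top"); cv2.imwrite("pics/top3.png",cv2.resize(c["image"][150:330,200:440,::-1],None,fx=3,fy=3))
```

```text
0.062 [ 0.607 -1.04  -0.492] 6.7667
0.06 [-0.26  -0.217 -0.635] 7.0167
0.058 [ 0.298 -0.18  -0.199] 7.2667
0.056 [ 0.877 -0.351 -1.564] 7.5167
0.054 [ 1.326 -0.299 -1.227] 7.7667
0.052 [-0.604  0.06  -0.63 ] 8.0167
0.05 [ 0.438 -0.374 -0.273] 8.2667
0.048 [-0.932 -1.323  0.689] 8.5167
0.046 [-1.783 -0.823  2.039] 8.7667
0.044 [-6.468 -2.896 12.339] 9.0167
```

View pics/top3.png

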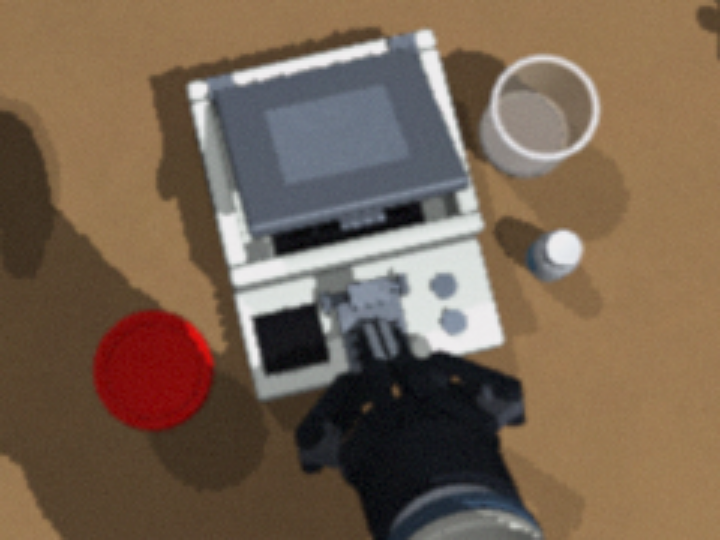

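The latch let go: the top view shows the lid risen (front edge ~(360,210)), with the dark sample well visible, and nothing else moved. Now I'll retract, tilt the tool, and enter below the lid.

Run:
```python
from h import *
from rig import manip
import cv2
np.set_printoptions(precision=3,suppress=True)
P,r=pose(dev(-.09,0,.085),40,-1); manip.servo_line(P,r,rate=.08)
print(manip.get_time(),manip.get_contact_force())
P,r=pose(dev(-.06,0,.125),70,1); 
try: manip.servo_line(P,r,rate=.06)
except manip.IKError as e:
    print("line",e); q=manip.solve_ik(P,r); print(q,manip.get_joint_positions()); manip.set_joints(q)
print(manip.get_time(),manip.get_position()-P,manip.get_contact_force())
for n in ("top",):
    c=manip.camera(n); cv2.imwrite(f"pics/{n}4.png",cv2.resize(c["image"][150:330,200:440,::-1],None,fx=3,fy=3))
```

```text
9.75 [ 0.406 -0.425 -0.518]
10.7333 [-0.    -0.    -0.001] [ 0.365 -0.419 -0.018]
```

View pics/top4.png

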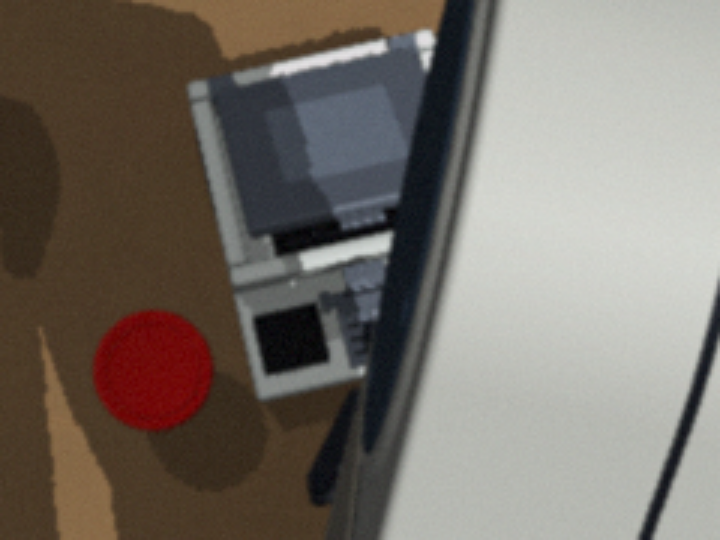

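The tab has sprung back and the lid is part way up (edge ~(320,215)). The arm hides the fingers, so I'll follow the arc with force checks and look with the wrist camera.

Run:
```python
from h import *
from rig import manip
import cv2,sys
np.set_printoptions(precision=3,suppress=True)
f0=manip.get_contact_force()
c=manip.camera("wrist"); cv2.imwrite("pics/w5.png",c["image"][:,:,::-1])
for i,th in enumerate([.42,.55,.7,.85,1.0]):
    P,r=arc(th); manip.servo_line(P,r,rate=.06)
    f=manip.get_contact_force()-f0; print(th,f,manip.get_time())
    if np.linalg.norm(f)>8: print("stop");break
c=manip.camera("wrist"); cv2.imwrite("pics/w6.png",c["image"][:,:,::-1])
```

```text
0.42 [ 0.231 -0.81  -0.308] 12.0333
0.55 [-0.275 -0.511 -0.733] 12.3667
0.7 [-0.323 -0.674 -0.333] 12.725
0.85 [-0.766 -1.342 -1.316] 13.0833
1.0 [-0.496 -2.244  0.514] 13.4417
```

View pics/w5.png

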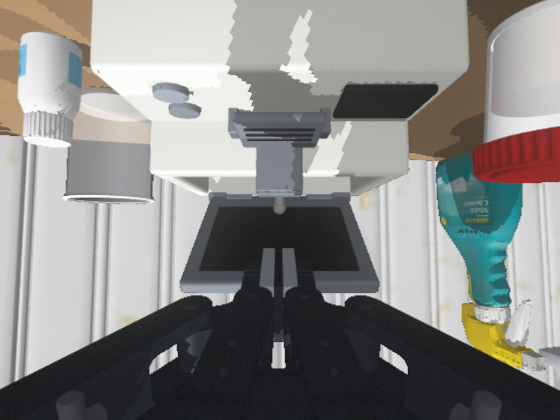

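View pics/w6.png

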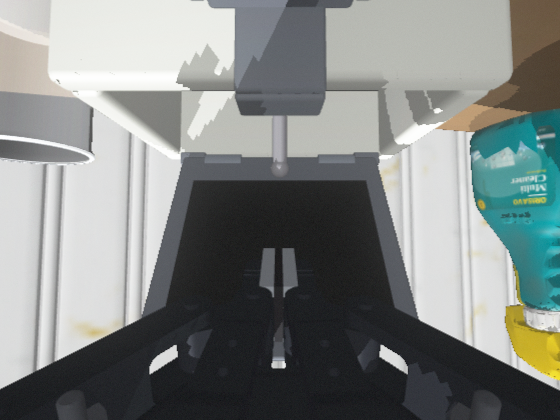

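The wrist views (upside down) show the fingertips ((278,255)) centred under the lid's recessed underside, and the lid rising with them. Continuing past 1.65.

Run:
```python
from h import *
from rig import manip
import cv2,sys
np.set_printoptions(precision=3,suppress=True)
for i,th in enumerate([1.15,1.3,1.45,1.6,1.7,1.8,1.86]):
    P,r=arc(th); manip.servo_line(P,r,rate=.05)
    f=manip.get_contact_force(); print(th,f,manip.get_time())
    if np.linalg.norm(f)>9: print("stop");break
manip.hold(1.0)
print(manip.get_contact_force())
c=manip.camera("wrist"); cv2.imwrite("pics/w7.png",c["image"][:,:,::-1])
```

```text
1.15 [ 0.333  0.02  -0.957] 13.9
1.3 [-0.48  -0.793  0.55 ] 14.3083
1.45 [-0.916 -0.496 -0.055] 14.7167
1.6 [ 0.232  0.002 -0.256] 15.125
1.7 [-1.214 -0.692 -0.265] 15.4417
1.8 [ 0.179 -0.388 -0.879] 15.7583
1.86 [-0.484  0.016  0.18 ] 16.0083
[-0.629  0.33  -0.395]
```

View pics/w7.png

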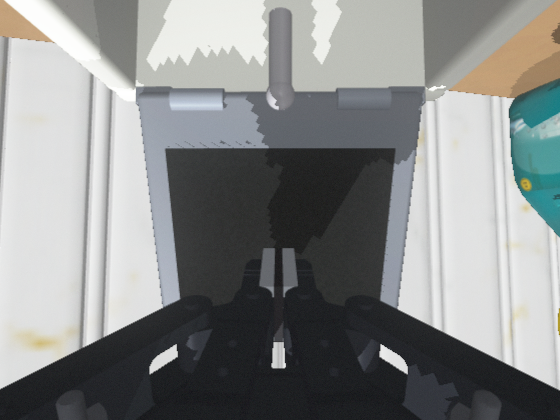

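The lid stands near vertical or past it, ahead of the fingertips. Back away slowly and check that it stays.

Run:
```python
from h import *
from rig import manip
import cv2
np.set_printoptions(precision=3,suppress=True)
P,r=arc(1.86)
for k in (.09,.07,.05):
    try: manip.servo_line(P-k*ex+.01*ez,r,rate=.06); print(k); break
    except manip.IKError as e: print(k,e)
manip.hold(.5)
for n in ("wrist","top","scene"):
    c=manip.camera(n); cv2.imwrite(f"pics/{n}8.png",c["image"][:,:,::-1])
print(manip.get_time(),manip.get_joint_positions(),manip.get_contact_force())
```

```text
0.09
19.3667 [-0.081  0.702  2.422  2.805  1.205  1.577] [-0.721  0.27  -0.139]
```

View pics/wrist8.png

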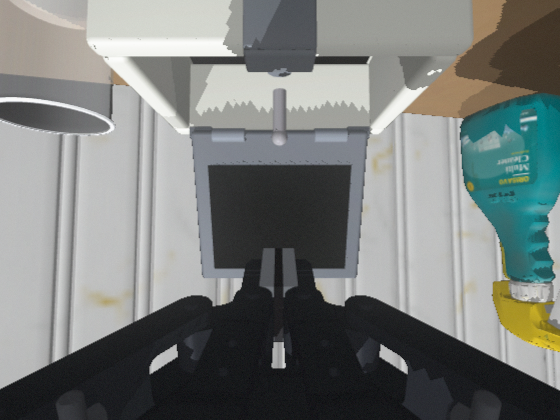

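View pics/top8.png

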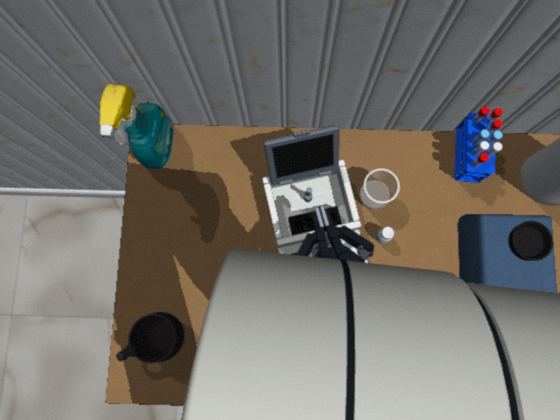

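The lid is fully back (top view: lid frame (265–340, 130–185)) with the fingers well clear. Raise the arm and measure the lid angle and device pose unobstructed.

Run:
```python
from h import *
from rig import manip
import cv2
q=np.array(manip.get_joint_positions()); q[1]-=.45; manip.set_joints(q)
q[0]-=.9; manip.set_joints(q)
manip.hold(1.0)
for n in ("top","scene"):
    c=manip.camera(n); cv2.imwrite(f"pics/{n}9.png",cv2.resize(c["image"][115:295,220:420,::-1],None,fx=4,fy=4,interpolation=cv2.INTER_CUBIC)[:, :800][:600])
    cv2.imwrite(f"pics/{n}9f.png",c["image"][:,:,::-1])
print(manip.get_time(),manip.get_position(),manip.get_contact_force())
```

```text
23.25 [ 0.39001663 -0.40616317  0.41177461] [-0.82866778 -0.16856655 -0.10995919]
```

View pics/top9.png

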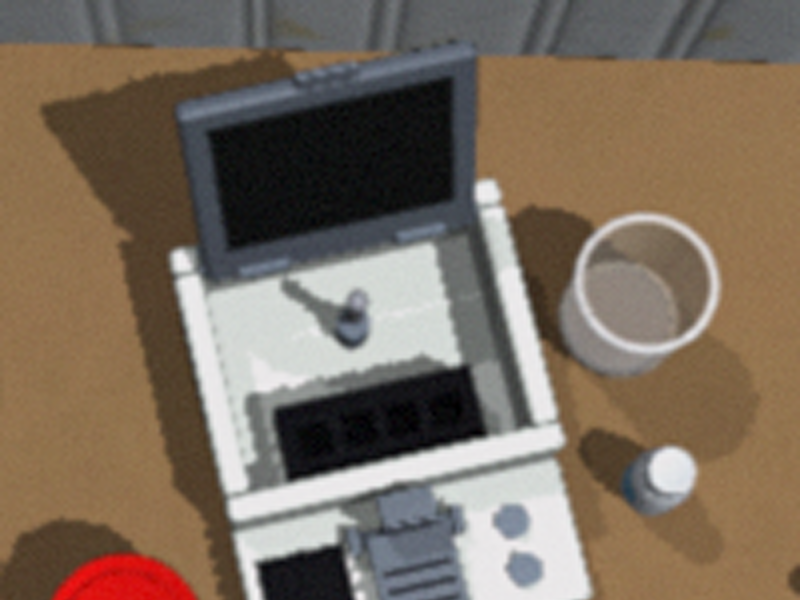

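View pics/scene9f.png

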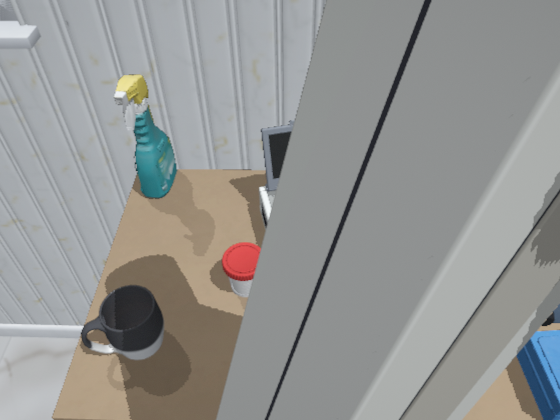

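Run:
```python
from h import *
from scipy.optimize import brentq
u,v=220+330/4,115+92/4
# intersect ray with plane through hinge centre, device y=0 -> find z on the 110 mm circle
def g(z):
    p=ray("top",u,v,z); x=(p-dev(0,0,0))@ex; return np.hypot(x-.078,z-.071)-.110
z=brentq(g,.09,.22); x=(ray("top",u,v,z)-dev(0,0,0))@ex
print("lid angle",np.arctan2(z-.071,.078-x)+.045,x,z)
t=lambda u,v,z:ray("top",220+u/4,115+v/4,z)
print("rear corners mid",(t(173,252,.066)+t(492,182,.066))/2,"bottle",t(670,470,.053),"beaker",t(647,283,.076))
print("before",(ray("top",225+152/4,150+113/4,.066)+ray("top",225+478/4,150+43/4,.066))/2)
```

```text
lid angle 1.955287101526571 0.11463076718682846 0.17472167996761515
rear corners mid [0.65535323 0.08060212 0.066     ] bottle [ 0.54797811 -0.07032085  0.053     ] beaker [ 0.62650288 -0.05652418  0.076     ]
before [0.65492439 0.07947833 0.066     ]
```

The lid measures about 1.95 rad. The photometer, bottle and beaker are within about 1 mm of where they were, the tab is up, and the arm is clear. Handing in.

Run:
```python
from rig import manip
manip.sign_off(); print(manip.get_time())
```

```text
the job is handed in; nothing more can be done
the job is handed in; nothing more can be done
```

The photometer's lid is open against its stop, and I handed the job in at about 23 s of the 43 s allowed.

**What I did:**
- I found the photometer in the top and scene views; the two agreed to about 3 mm.
- I pressed the tab with the closed fingertips until it reached its stop. The last reading was about 12 N up on the tool, more than the 3–4 N needed.
- The latch let go and the lid sprang up part way. I then backed off and pushed the lid along its hinge arc from below to about 1.86 rad. It settled on the stop by itself after I withdrew the fingers.

**Last checks (top view):**
- **Lid:** it measured about 1.955 rad, against a stop at 1.95.
- **Tab:** it looked sprung back. I judged this by eye and did not measure its angle.
- **Photometer, bottle and beaker:** each was within about 1 mm of its first measured position.
- **Cup:** it looked unmoved in the earlier pictures. I did not re-measure it at the end because it was partly outside the last close-up.
- **Arm:** it stood well clear, and the force reading was only noise (about 0.8 N).

The scene camera was mostly blocked by the arm at the end, so the final measurements rest on the top view alone. No check failed, and the hand-in reports no verdict.

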